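# Turn over the glued pair in its tilting cradle

## Robot

A 6-joint arm with a two-finger parallel gripper is mounted at the origin on a cart in front of the work surface, level with it; the furniture and walls round the work are solid. World frame = base frame: x ahead of the robot, y to its left, z up, the work surface at z = 0. Lengths are in m, angles in rad, forces in N, time in s.
With the tool pointing down it reaches from about 0.2 to 0.875 m from the base axis. Payload 3.4 kg.
Tool frame: the origin (TCP) lies at the very end of the fingers, on their centre line; the grasp point (between the pads) lies 19 mm behind it; z points along the fingers, y is the line along which they close (so a half turn about z gives the same grasp; the last joint's range is limited). The gripper opens to 94 mm and grips with 3 to 60 N. Pads are 16 mm wide; open, the fingers measure 119 mm over their backs; the gripper's body (75 mm by 177 mm) begins 78 mm behind the grasp point.
Start: joints at [-1.303, 0.276, 1.505, -0, 1.361, -0.121], TCP at [0.218, -0.532, 0.205] pointing down, gripper open.
Joint ranges: [-2.89, 2.89], [-0.75, 2.08], [0.22, 2.7], [-1.18, 4.32], [0.11, 2.71], [-2.7, 2.7]. Speed limits (rad/s): [2.57, 2.57, 3.14, 3.14, 3.14, 3.14].

## Interface

Orientations are given as [roll, pitch, yaw] about the fixed x, y, z axes, in that order (R = Rz(yaw) Ry(pitch) Rx(roll)).
In Python, from workcell import * gives the robot as it stands. The module is installed in compiled form; this text tells all that it offers.
- The arm moves only by the tool drive_tool, never from a script. Its argument "steps" is a list of rows, each an object with "twist": the turn, a rotation vector about the tool's x, y, z in rad, a list of three; "delta_pos": the shift along the tool's x, y, z in mm, a list of three; "jaw": the finger opening in mm, from 0 to 94. In form: [{"twist": [ax, ay, az], "delta_pos": [tx, ty, tz], "jaw": jaw}, ...]. A call has 1 to 20 rows; each row is the pose to reach, as a shift and turn from the pose commanded when the call began, along the tool's axes at that moment; what a row does not reach only later rows make up. A row lasts 1/10 s, in which the tool goes at most 50 mm and 8.59 degrees, less where a joint would pass 70% of its speed; a pose out of reach is approached as far as the arm can. A call with a gripper value outside its range is refused whole. The fingers move at their own pace and stop on an object; the grip force is fixed at half the most. Time passes only in rows, so rows that repeat a pose let the fingers close. It gives the time, the measured TCP pose, the force, the opening and the grip force at its end, in the units of the state.
- sense(): the state, without advancing time (a new reading comes with each control period).
- capture(name): name is "scene" or "top" or "wrist"; returns a dict with "pixels" (384x512x3 uint8, red, green, blue), "z_map" (384x512 float32, m along the optical axis (not along the pixel's ray), 0 where there is no reading), "fx", "fy", "cx", "cy" (pixels), "pose" (4x4, takes a point from camera to world coordinates); the wrist camera has in their place "hand_eye" (4x4, takes a point from camera to tool coordinates, whose origin is the TCP and whose axes are the flange's). Camera axes: x right, y up, looking along -z (the intrinsics and any distortion apply to the point x, -y, -z); pixel columns grow to the right and rows downward; lengths in m; the calibration is good to about 2 mm. A picture is of the moment at which its call begins: read the wrist's pose just before it.
- close_job(): hands the job in; it is judged then, once.
The state is a dict: "clock": time; "q": joint angles; "joint_velocities": joint speeds; "effort": joint torques, N m; "tool_pos": TCP position; "eef_rot": TCP orientation; "wrist_force": force on the tool from outside, world axes, zero at the start; "wrist_torque": the same for the moment, N m; "opening": finger opening in m; "gripper_force": force on a finger pad.
Only numpy, scipy, OpenCV 4.12 (cv2) and the standard library are available. Lean on these libraries where they do the work, as an engineer would, in place of code of your own. Each camera call takes 0.05 s, during which the arm holds its last target. There are 200 camera calls.

## Task

Two tilting cradles on the table each hold a pale block and a thin blue board stacked on one another. Take the cradle in which the blue board lies underneath, gently swing it right over by its handle bar, from the near side over the top until it rests against its far stop, so that the pair is turned over together and the board cures on top, then let go. Do not turn the other cradle, whose board is already on top.

Things in the scene. Friction and masses are not known exactly. Their poses are not given: they have to be found in the camera images.
- handle_a (a point): middle of the handle bar of the cradle to turn: round steel bar 12 mm thick, 130 mm clear between its side arms; 70 mm gap to the cage; it can turn in the fingers. y runs along the bar, x points from the bar to the axle, 115 mm away; both turn with the cradle. At the start the bar is on the robot's side, level with the axle, 80 mm above the table, x level, within 0.2 rad of straight ahead.
- stand_a: fixed stand of the cradle to turn, origin under its middle on the table: dark steel base 120 mm deep (x) by 190 mm wide (y), two grey posts 97 mm high at y = +-83 mm, axle between them along y, 80 mm up. The cage of aluminium straps between them is within 53 mm of the axle. A like stand, with the other cradle, is beside it; which is left and which right varies.
- cradle_a (a joint): angle of the cradle to be turned, rad: 0 at the start (bar on the near side, against its stop), 1.57 with the bar straight above the axle, 3.14 when swung right over to its far stop. The hinge is stiff (0.15 N m friction, about 2 N at the bar) and stays where it is left.
- board_a_mid (a point): centre of the thin blue-painted board, 65 x 90 x 19 mm (x, y, z), loose in the cage of the cradle to be turned; at the start it is underneath, its z axis up. The cage holds board and block together with 2 to 4 mm play; the pair's middle lies on the axle.
- block_a_mid (a point): centre of the thick narrow pale block, 38 x 130 x 38 mm, which lies on that board at the start, its z axis up.
- cradle_b (a joint): angle of the other, like cradle (its block is below and its board on top), rad: 0 at the start, and so it must stay.

How it is judged:
By the outcome, as a careful person would: the job done as asked, in the order asked, and still so for the second after the job is handed in, with the robot touching nothing.
It also fails if it takes over 38 s, if anything falls off the work surface, if the arm or the gripper's body presses on something with over 40 N, if the wrist force passes 120 N, or if a joint passes its speed limit or range.

## Working session

There is one attempt and no reset: what is moved stays moved. The work goes in short steps, Python scripts to look and compute and a tool call to move; the robot and the scene stay as the last step left them, time stands still between calls to the robot, and variables do not carry over. Pictures are saved under pics/ and viewed, at most 10 in all, crops included, and the job is handed in when it is done.

Besides the shell and the picture viewer there is one more tool, called after "Call:" as name([rows], argument=value, ...), one row to a line, values as JSON. drive_tool: Moves the arm, as the interface text tells. Its arguments: {"type":"object","properties":{"steps":{"type":"array","items":{"type":"object","properties":{"twist":{"type":"array","items":{"type":"number"}},"delta_pos":{"type":"array","items":{"type":"number"}},"jaw":{"type":"number"}}}}},"required":["steps"]}

```bash
mkdir -p pics
python3 - <<'E'
from workcell import *
import numpy as np,cv2
s=sense();print(s['clock'],s['tool_pos'],s['eef_rot'])
for n in("scene","top"):
    c=capture(n);np.savez(f'pics/{n}0.npz',**c)
    cv2.imwrite(f'pics/{n}0.png',c['pixels'][...,::-1]);print(n,c['fx'],c['cx'],c['cy'],np.round(c['pose'],3).tolist(),[k for k in c])
a=cv2.imread('pics/scene0.png');b=cv2.imread('pics/top0.png')
E
```

```text
0.0 [ 0.217815   -0.53155472  0.20463562] [-3.13985743e+00 -2.02946985e-04  3.88791944e-01]
scene 424.58376375216415 258.23399563123223 195.15544873088837 [[-0.868, 0.306, -0.391, 0.158], [-0.497, -0.517, 0.697, 0.542], [0.012, 0.799, 0.601, 0.599], [0.0, 0.0, 0.0, 1.0]] ['pixels', 'z_map', 'fx', 'fy', 'cx', 'cy', 'pose']
top 471.2560667063549 258.5403691903422 199.2313335574451 [[-0.019, 0.991, -0.134, 0.354], [-1.0, -0.02, -0.002, -0.036], [-0.005, 0.134, 0.991, 0.995], [0.0, 0.0, 0.0, 1.0]] ['pixels', 'z_map', 'fx', 'fy', 'cx', 'cy', 'pose']
```

View pics/scene0.png

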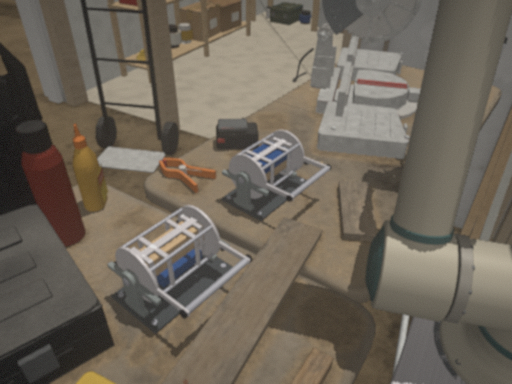

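View pics/top0.png

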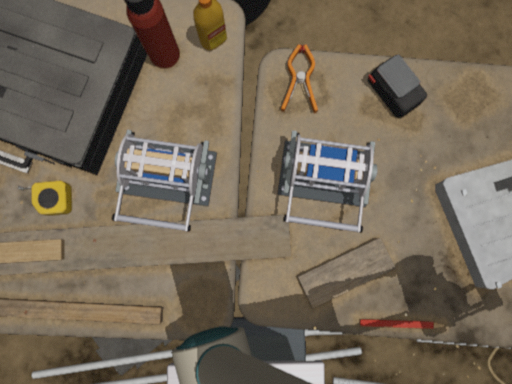

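The top view shows the pale block uppermost in the left cradle, with its bar from about (115,217) to (188,228). That is the one to turn. The right cradle shows blue on top.

```bash
cat > h.py <<'E'
import numpy as np
def cloud(c):
    z=c['z_map'];v,u=np.indices(z.shape)
    p=np.stack([(u-c['cx'])/c['fx']*z,-(v-c['cy'])/c['fy']*z,-z,np.ones_like(z)],-1)
    w=(p@np.array(c['pose']).T)[...,:3];w[z==0]=np.nan;return w
E
python3 - <<'E'
from h import *
import cv2
for n in("top","scene"):
    c=dict(np.load(f'pics/{n}0.npz'));w=cloud(c)
    m=(w[...,2]>.07)&(w[...,2]<.1)&(w[...,1]>.05)&(w[...,1]<.4)&(w[...,0]>.2)&(w[...,0]<.6)
    k,l,st,ce=cv2.connectedComponentsWithStats(m.astype(np.uint8))
    for i in range(1,k):
        if st[i,4]>15:
            p=w[l==i];print(n,st[i],p.min(0).round(3),p.max(0).round(3))
c=dict(np.load('pics/top0.npz'));w=cloud(c)
for t in np.linspace(0,1,9):
    u=int(115+t*73);v0=217+t*11
    col=w[int(v0)-6:int(v0)+7,u];i=np.nanargmax(col[:,2]);print(u,int(v0)-6+i,col[i].round(3))
print('surroundings max z')
for x in np.arange(.2,.8,.05): print(round(x,2),[int(1000*np.nanmax(np.r_[0,w[(abs(w[...,0]-x)<.025)&(abs(w[...,1]-y)<.025)][:,2]])) for y in np.arange(.45,-.3,-.05)])
a=c['pixels'][115:245,90:240,::-1];cv2.imwrite('pics/crop.png',cv2.resize(a,None,fx=5,fy=4.6,interpolation=2))
E
```

```text
top [ 81 140  17  31 180] [0.544 0.289 0.07 ] [0.6   0.316 0.1  ]
top [127 141   6   8  30] [0.58  0.216 0.073] [0.599 0.22  0.099]
top [ 112  141   97   91 1306] [0.417 0.065 0.07 ] [0.599 0.251 0.1  ]
top [148 143   5   5  19] [0.587 0.176 0.071] [0.591 0.184 0.1  ]
top [115 151   4  17  34] [0.547 0.239 0.083] [0.577 0.247 0.099]
top [ 36 156  12   6  39] [0.56  0.386 0.073] [0.57  0.4   0.094]
top [122 167   6   8  28] [0.53  0.225 0.073] [0.543 0.229 0.099]
top [130 169   9   6  28] [0.533 0.198 0.071] [0.54  0.216 0.1  ]
top [143 171  26   6  65] [0.528 0.142 0.07 ] [0.536 0.195 0.099]
top [174 175   8   5  22] [0.522 0.115 0.07 ] [0.526 0.133 0.098]
top [184 177   6   6  19] [0.516 0.101 0.07 ] [0.521 0.11  0.1  ]
scene [176 214   6   9  30] [0.578 0.079 0.071] [0.596 0.086 0.098]
scene [165 225   5   7  22] [0.576 0.12  0.086] [0.583 0.127 0.1  ]
scene [ 116  231  137   88 2526] [0.414 0.082 0.07 ] [0.6   0.255 0.1  ]
scene [168 238  23  17  49] [0.523 0.129 0.095] [0.532 0.178 0.1  ]
scene [138 243   6   7  28] [0.585 0.178 0.087] [0.591 0.186 0.1  ]
scene [154 258  11   8  
[... 549 characters left out ...]
4, 4, 5, 22, 24, 25, 22]
0.35 [41, 40, 40, 22, 23, 23, 22, 22, 22, 22, 23, 21, 22, 23, 25]
0.4 [43, 41, 40, 23, 24, 23, 84, 88, 23, 23, 24, 22, 88, 90, 88]
0.45 [32, 39, 37, 22, 89, 89, 88, 88, 23, 24, 22, 91, 89, 88, 88]
0.5 [38, 39, 39, 6, 119, 119, 118, 130, 96, 4, 6, 124, 119, 117, 133]
0.55 [40, 111, 114, 113, 132, 134, 117, 134, 98, 4, 5, 133, 118, 118, 134]
0.6 [113, 114, 117, 114, 88, 129, 119, 117, 78, 5, 6, 125, 118, 117, 103]
0.65 [117, 117, 117, 115, 113, 4, 4, 4, 3, 4, 4, 4, 15, 4, 5]
0.7 [118, 118, 118, 116, 113, 6, 5, 6, 5, 4, 5, 27, 26, 4, 6]
0.75 [118, 119, 118, 118, 113, 111, 4, 5, 4, 4, 4, 30, 29, 5, 34]
0.8 [117, 118, 117, 117, 116, 256, 255, 112, 122, 5, 4, 28, 26, 5, 4]
```

View pics/crop.png

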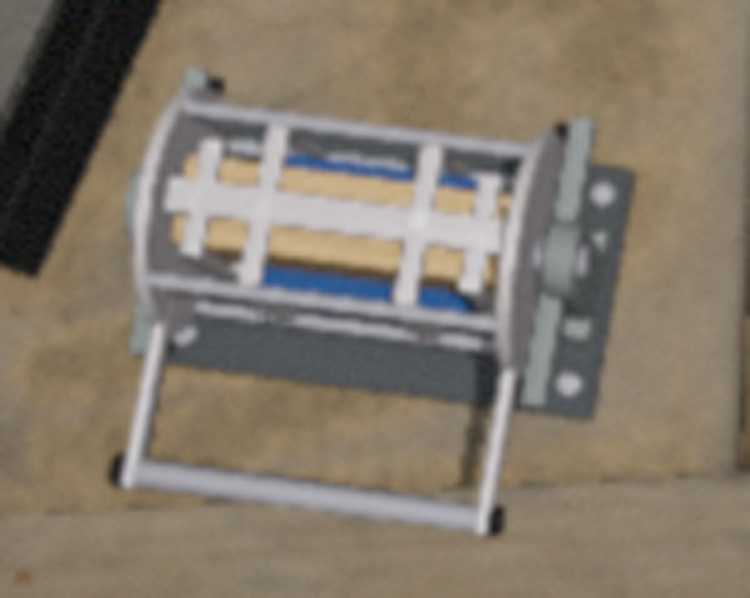

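The crop confirms it: pale block over blue board, with the bar near x 0.437, y 0.173. Next I check clearances along the path and work out the hover move.

```bash
cat >> h.py <<'E'
from scipy.spatial.transform import Rotation as Ro
def delta(s,pos,rpy):
    R=Ro.from_euler('xyz',s['eef_rot']);T=Ro.from_euler('xyz',rpy)
    return (R.inv().apply(np.array(pos)-s['tool_pos'])*1000).round(1),(R.inv()*T).as_rotvec().round(3)
E
python3 - <<'E'
from workcell import *
from h import *
s=sense();print(delta(s,[.437,.173,.25],[np.pi,0,1.393]))
W=[cloud(dict(np.load(f'pics/{n}0.npz'))).reshape(-1,3) for n in("top","scene")]
w=np.vstack(W)
for x in np.arange(.2,.7,.05): print(round(x,2),[int(1000*np.nanmax(np.r_[0,w[(abs(w[:,0]-x)<.025)&(abs(w[:,1]-y)<.025)][:,2]])) for y in np.arange(-.1,-.75,-.05)])
for n,v in zip("ts",W):
    b=v[(v[:,2]>.14)&(v[:,0]>.68)&(v[:,0]<1)&(v[:,1]>-.05)&(v[:,1]<.35)];print(n,len(b),b.min(0),np.percentile(b,5,axis=0))
E
```

```text
(array([ 469.9, -569. ,  -44.3]), array([-1.000e-03, -1.000e-03, -1.004e+00]))
0.2 [2, 3, 4, 10, 11, 11, 11, 5, 4, 4, 0, 0, 0]
0.25 [561, 22, 5, 12, 11, 11, 11, 7, 6, 5, 0, 0, 0]
0.3 [22, 24, 25, 22, 20, 5, 4, 61, 69, 59, 0, 2, 1]
0.35 [21, 22, 23, 25, 22, 4, 5, 61, 62, 61, 60, 57, 22]
0.4 [82, 88, 90, 88, 22, 4, 4, 63, 62, 62, 60, 58, 68]
0.45 [91, 89, 88, 88, 4, 5, 60, 63, 63, 63, 60, 65, 70]
0.5 [126, 119, 117, 133, 6, 5, 60, 68, 143, 141, 141, 142, 68]
0.55 [133, 118, 118, 134, 5, 5, 5, 60, 61, 60, 141, 143, 141]
0.6 [125, 118, 117, 103, 9, 5, 5, 4, 6, 5, 55, 56, 313]
0.65 [4, 22, 4, 5, 42, 52, 4, 5, 5, 6, 4, 117, 313]
t 1545 [0.78113282 0.04223486 0.14006613] [0.78307662 0.0563299  0.14385267]
s 2832 [0.77752821 0.05063518 0.14000912] [0.78128646 0.06584637 0.1451351 ]
```

Call:
drive_tool([
  {"twist": [0,0,0],"delta_pos": [20,-20,-45],"jaw": 50},
  {"twist": [0,0,-0.1],"delta_pos": [50,-60,-45],"jaw": 50},
  {"twist": [0,0,-0.2],"delta_pos": [80,-97,-45],"jaw": 50},
  {"twist": [0,0,-0.3],"delta_pos": [110,-133,-45],"jaw": 50},
  {"twist": [0,0,-0.4],"delta_pos": [140,-170,-45],"jaw": 50},
  {"twist": [0,0,-0.5],"delta_pos": [170,-206,-45],"jaw": 50},
  {"twist": [0,0,-0.6],"delta_pos": [200,-242,-45],"jaw": 50},
  {"twist": [0,0,-0.7],"delta_pos": [230,-278,-45],"jaw": 50},
  {"twist": [0,0,-0.8],"delta_pos": [260,-315,-45],"jaw": 50},
  {"twist": [0,0,-0.9],"delta_pos": [290,-351,-45],"jaw": 50},
  {"twist": [0,0,-1.0],"delta_pos": [320,-388,-45],"jaw": 50},
  {"twist": [0,0,-1.004],"delta_pos": [350,-424,-45],"jaw": 50},
  {"twist": [0,0,-1.004],"delta_pos": [380,-460,-45],"jaw": 50},
  {"twist": [0,0,-1.004],"delta_pos": [410,-497,-45],"jaw": 50},
  {"twist": [0,0,-1.004],"delta_pos": [440,-533,-45],"jaw": 50},
  {"twist": [0,0,-1.004],"delta_pos": [470,-569,-45],"jaw": 50},
  {"twist": [0,0,-1.004],"delta_pos": [470,-569,-45],"jaw": 50},
  {"twist": [0,0,-1.004],"delta_pos": [470,-569,-45],"jaw": 50},
])

```text
clock: 1.9
tool_pos: [0.4366, 0.173, 0.2497]
eef_rot: [-3.14, 0.002, 1.396]
wrist_force: [-0.2, 0.5, -0.1]
opening: 0.0499
gripper_force: 0.0
```

Run:
```python
from workcell import *
from h import *
import cv2
s=sense();c=capture("wrist");print(s['clock'],s['tool_pos'],s['eef_rot'],s['wrist_force'],s['q']);print(np.round(c['hand_eye'],3).tolist())
R=np.eye(4);R[:3,:3]=Ro.from_euler('xyz',s['eef_rot']).as_matrix();R[:3,3]=s['tool_pos'];c['pose']=R@c['hand_eye']
np.savez('pics/w1.npz',**c);cv2.imwrite('pics/w1.png',c['pixels'][...,::-1])
w=cloud(c)
ok=(w[...,2]>.075)&(w[...,2]<.1)&(w[...,0]<.47)&(w[...,0]>.4)&(w[...,1]>.08)&(w[...,1]<.27)
p=w[ok];print(len(p),p.min(0),p.max(0),p[:,2].mean());np.save('pics/p.npy',p)
q=p
for _ in range(3):
    f=np.polyfit(q[:,1],q[:,0],1);q=q[abs(q[:,0]-np.polyval(f,q[:,1]))<.009]
print(f,np.polyval(f,.173),len(q),q.min(0),q.max(0))
```

```text
1.9 [0.43664068 0.17303389 0.24970018] [-3.13998253e+00  1.60016638e-03  1.39550734e+00] [-0.19576428  0.50860262 -0.13044464] [ 2.29697520e-01  9.28465392e-02  1.63065976e+00 -8.45898106e-04
  1.42019676e+00  4.05115585e-01]
[[-0.001, 0.971, 0.24, 0.07], [1.0, 0.0, 0.001, 0.001], [0.001, 0.24, -0.971, -0.179], [0.0, 0.0, 0.0, 1.0]]
1813 [0.41739495 0.1001181  0.07600647] [0.46996154 0.25354218 0.08749838] 0.08394924173456642
[0.14266619 0.4124152 ] 0.4370964556259491 1390 [0.42398889 0.10031692 0.076192  ] [0.45608722 0.25354218 0.08749838]
```

View pics/w1.png

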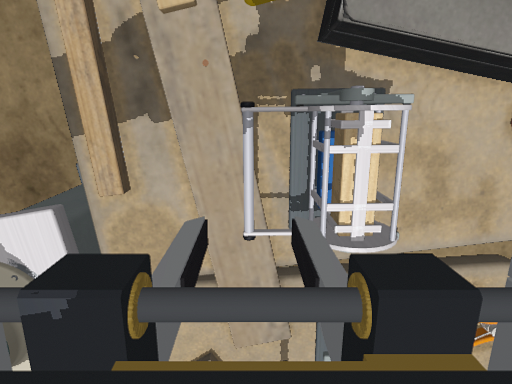

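The wrist view shows the bar from about (248,105) to (250,237), nearly parallel to the pads, with the pads still to the near side of it. I refine the bar line from the z_map, with the side arms excluded.

Run:
```python
from workcell import *
from h import *
c=dict(np.load('pics/w1.npz'));w=cloud(c)
P=[]
for v in range(116,228,4):
    r=w[v,235:262];m=r[:,2]>.075
    if m.any():P.append(np.r_[r[m].mean(0),235+np.where(m)[0].mean(),m.sum()])
P=np.array(P);f=np.polyfit(P[:,1],P[:,0],1);print(f,np.arctan(f[0]),P[[0,5,10,15,20,-1]].round(4))
print(w[100:116:2,240:262:3,2].round(3)); print(w[[103,106,109,234,237],249].round(3))
# axle from cage: arm pixels direction
for v0 in(108,233):
    print([w[v0-4:v0+5,u][np.nanargmax(w[v0-4:v0+5,u,2])].round(3).tolist() for u in(262,280,300)])
```

```text
[0.16846971 0.40683539] 0.16690247200849506 [[4.468e-01 2.382e-01 8.360e-02 2.475e+02 1.200e+01]
 [4.437e-01 2.176e-01 8.370e-02 2.480e+02 1.100e+01]
 [4.399e-01 1.965e-01 8.370e-02 2.480e+02 1.100e+01]
 [4.360e-01 1.747e-01 8.370e-02 2.480e+02 1.100e+01]
 [4.325e-01 1.522e-01 8.410e-02 2.485e+02 1.000e+01]
 [4.272e-01 1.193e-01 8.380e-02 2.490e+02 1.100e+01]]
[[-0.001 -0.001 -0.    -0.001 -0.001 -0.    -0.     0.   ]
 [-0.     0.085  0.087  0.086  0.086 -0.     0.    -0.002]
 [ 0.003  0.085  0.087  0.086  0.086  0.     0.    -0.   ]
 [ 0.016  0.085  0.086  0.086  0.084 -0.001 -0.    -0.001]
 [ 0.017  0.085  0.084  0.085  0.086  0.086  0.084  0.087]
 [ 0.017  0.087  0.086  0.086  0.085  0.086  0.085  0.086]
 [ 0.017  0.083  0.085  0.084  0.083 -0.    -0.001  0.   ]
 [ 0.017  0.083  0.085  0.086  0.082 -0.    -0.001 -0.002]]
[[0.451 0.251 0.087]
 [0.45  0.248 0.086]
 [0.45  0.245 0.086]
 [0.425 0.108 0.086]
 [0.425 0.105 0.087]]
[[0.463, 0.242, 0.087], [0.482, 0.24, 0.086], [0.502, 0.237, 0.085]]
[[0.44, 0.107, 0.086], [0.46, 0.102, 0.086], [0.464, 0.177, 0.278]]
```

Call:
drive_tool([
  {"twist": [0,0,-0.007],"delta_pos": [2,0,30],"jaw": 50},
  {"twist": [0,0,-0.007],"delta_pos": [2,0,65],"jaw": 50},
  {"twist": [0,0,-0.007],"delta_pos": [2,0,100],"jaw": 50},
  {"twist": [0,0,-0.007],"delta_pos": [2,0,130],"jaw": 50},
  {"twist": [0,0,-0.007],"delta_pos": [2,0,155],"jaw": 50},
  {"twist": [0,0,-0.007],"delta_pos": [2,0,175],"jaw": 50},
  {"twist": [0,0,-0.007],"delta_pos": [2,0,186],"jaw": 50},
  {"twist": [0,0,-0.007],"delta_pos": [2,0,187],"jaw": 50},
  {"twist": [0,0,-0.007],"delta_pos": [2,0,187],"jaw": 30},
  {"twist": [0,0,-0.007],"delta_pos": [2,0,187],"jaw": 20},
  {"twist": [0,0,-0.007],"delta_pos": [2,0,187],"jaw": 14},
  {"twist": [0,0,-0.007],"delta_pos": [2,0,187],"jaw": 8},
  {"twist": [0,0,-0.007],"delta_pos": [2,0,187],"jaw": 4},
  {"twist": [0,0,-0.007],"delta_pos": [2,0,187],"jaw": 4},
  {"twist": [0,0,-0.007],"delta_pos": [2,0,187],"jaw": 4},
])

```text
clock: 3.45
tool_pos: [0.4353, 0.1749, 0.0636]
eef_rot: [-3.138, 0.0, 1.4]
wrist_force: [-4.3, 1.7, 5.3]
opening: 0.0109
gripper_force: 30.0
```

Run:
```python
import numpy as np
t=np.linspace(0,1,61);th=np.pi*(t+ -np.sin(2*np.pi*t)/(2*np.pi)*.5)
P=np.c_[115*(1-np.cos(th)),-115*np.sin(th)]
for k in(0,20,40):print(th[k+20],[(P[i]-P[k]).round(1).tolist() for i in range(k+1,k+21)])
```

```text
0.8306912002504879 [[0.0, -3.0], [0.2, -6.1], [0.4, -9.2], [0.7, -12.4], [1.1, -15.7], [1.6, -19.1], [2.3, -22.8], [3.1, -26.6], [4.1, -30.6], [5.4, -34.8], [6.9, -39.2], [8.7, -43.8], [10.8, -48.6], [13.2, -53.6], [16.1, -58.7], [19.4, -63.9], [23.1, -69.2], [27.4, -74.5], [32.2, -79.8], [37.4, -84.9]]
2.3109014533393046 [[5.8, -5.0], [12.2, -9.7], [19.0, -14.1], [26.4, -18.1], [34.2, -21.6], [42.3, -24.6], [50.8, -26.9], [59.6, -28.7], [68.5, -29.7], [77.6, -30.1], [86.6, -29.7], [95.5, -28.7], [104.3, -26.9], [112.8, -24.6], [120.9, -21.6], [128.7, -18.1], [136.1, -14.1], [142.9, -9.7], [149.3, -5.0], [155.1, -0.0]]
3.141592653589793 [[5.3, 5.2], [10.1, 10.4], [14.3, 15.7], [18.1, 21.0], [21.4, 26.2], [24.2, 31.4], [26.7, 36.3], [28.8, 41.1], [30.6, 45.7], [32.1, 50.2], [33.3, 54.4], [34.3, 58.4], [35.2, 62.2], [35.8, 65.8], [36.4, 69.2], [36.8, 72.5], [37.1, 75.7], [37.3, 78.9], [37.4, 81.9], [37.4, 84.9]]
```

Call:
drive_tool([
  {"twist": [0,0,0],"delta_pos": [0,0,-3],"jaw": 4},
  {"twist": [0,0,0],"delta_pos": [0,0,-6],"jaw": 4},
  {"twist": [0,0,0],"delta_pos": [0,0.5,-9],"jaw": 4},
  {"twist": [0,0,0],"delta_pos": [0,0.5,-12.5],"jaw": 4},
  {"twist": [0,0,0],"delta_pos": [0,1,-15.5],"jaw": 4},
  {"twist": [0,0,0],"delta_pos": [0,1.5,-19],"jaw": 4},
  {"twist": [0,0,0],"delta_pos": [0,2.5,-23],"jaw": 4},
  {"twist": [0,0,0],"delta_pos": [0,3,-26.5],"jaw": 4},
  {"twist": [0,0,0],"delta_pos": [0,4,-30.5],"jaw": 4},
  {"twist": [0,0,0],"delta_pos": [0,5.5,-35],"jaw": 4},
  {"twist": [0,0,0],"delta_pos": [0,7,-39],"jaw": 4},
  {"twist": [0,0,0],"delta_pos": [0,8.5,-44],"jaw": 4},
  {"twist": [0,0,0],"delta_pos": [0,11,-48.5],"jaw": 4},
  {"twist": [0,0,0],"delta_pos": [0,13,-53.5],"jaw": 4},
  {"twist": [0,0,0],"delta_pos": [0,16,-58.5],"jaw": 4},
  {"twist": [0,0,0],"delta_pos": [0,19.5,-64],"jaw": 4},
  {"twist": [0,0,0],"delta_pos": [0,23,-69],"jaw": 4},
  {"twist": [0,0,0],"delta_pos": [0,27.5,-74.5],"jaw": 4},
  {"twist": [0,0,0],"delta_pos": [0,32,-80],"jaw": 4},
  {"twist": [0,0,0],"delta_pos": [0,37.5,-85],"jaw": 4},
])

```text
clock: 5.45
tool_pos: [0.4678, 0.1695, 0.1484]
eef_rot: [-3.128, 0.0, 1.399]
wrist_force: [-14.1, 4.6, 8.5]
opening: 0.0114
gripper_force: 30.0
```

Call:
drive_tool([
  {"twist": [0,0,0],"delta_pos": [0,5,-5],"jaw": 4},
  {"twist": [0,0,0],"delta_pos": [0,11,-9.5],"jaw": 4},
  {"twist": [0,0,0],"delta_pos": [0,18,-13.5],"jaw": 4},
  {"twist": [0,0,0],"delta_pos": [0,25.5,-17],"jaw": 4},
  {"twist": [0,0,0],"delta_pos": [0,33,-20],"jaw": 4},
  {"twist": [0,0,0],"delta_pos": [0,41.5,-23],"jaw": 4},
  {"twist": [0,0,0],"delta_pos": [0,50,-25],"jaw": 4},
  {"twist": [0,0,0],"delta_pos": [0,59,-26.5],"jaw": 4},
  {"twist": [0,0,0],"delta_pos": [0,68,-27.5],"jaw": 4},
  {"twist": [0,0,0],"delta_pos": [0,77,-28],"jaw": 4},
  {"twist": [0,0,0],"delta_pos": [0,86,-27.5],"jaw": 4},
  {"twist": [0,0,0],"delta_pos": [0,95,-26.5],"jaw": 4},
  {"twist": [0,0,0],"delta_pos": [0,104,-25],"jaw": 4},
])

```text
clock: 6.75
tool_pos: [0.578, 0.1511, 0.175]
eef_rot: [3.14, -0.002, 1.4]
wrist_force: [-2.1, 2.9, 2.1]
opening: 0.0108
gripper_force: 30.0
```

Call:
drive_tool([
  {"twist": [0,0,0],"delta_pos": [0,8,2],"jaw": 4},
  {"twist": [0,0,0],"delta_pos": [0,15.5,5],"jaw": 4},
  {"twist": [0,0,0],"delta_pos": [0,23,8],"jaw": 4},
  {"twist": [0,0,0],"delta_pos": [0,30,12],"jaw": 4},
  {"twist": [0,0,0],"delta_pos": [0,37,16],"jaw": 4},
  {"twist": [0,0,0],"delta_pos": [0,43.5,20.5],"jaw": 4},
  {"twist": [0,0,0],"delta_pos": [0,49.5,25.5],"jaw": 4},
  {"twist": [0,0,0],"delta_pos": [0,55.5,31],"jaw": 4},
  {"twist": [0,0,0],"delta_pos": [0,61,37],"jaw": 4},
  {"twist": [0,0,0],"delta_pos": [0,66,43.5],"jaw": 4},
  {"twist": [0,0,0],"delta_pos": [0,70.5,50],"jaw": 4},
  {"twist": [0,0,0],"delta_pos": [0,74.5,57],"jaw": 4},
  {"twist": [0,0,0],"delta_pos": [0,78,64.5],"jaw": 4},
  {"twist": [0,0,0],"delta_pos": [0,81,72],"jaw": 4},
  {"twist": [0,0,0],"delta_pos": [0,83.5,79],"jaw": 4},
])

```text
clock: 8.25
tool_pos: [0.6585, 0.1361, 0.0934]
eef_rot: [-3.139, 0.001, 1.4]
wrist_force: [-4.5, 4.2, 2.8]
opening: 0.0111
gripper_force: 30.0
```

Call:
drive_tool([
  {"twist": [0,0,0],"delta_pos": [0,1.5,7],"jaw": 4},
  {"twist": [0,0,0],"delta_pos": [0,2.5,13],"jaw": 4},
  {"twist": [0,0,0],"delta_pos": [0,3,18],"jaw": 4},
  {"twist": [0,0,0],"delta_pos": [0,3.5,22],"jaw": 4},
  {"twist": [0,0,0],"delta_pos": [0,3.5,25],"jaw": 4},
  {"twist": [0,0,0],"delta_pos": [0,3.5,27.5],"jaw": 4},
  {"twist": [0,0,0],"delta_pos": [0,3.5,29.5],"jaw": 4},
  {"twist": [0,0,0],"delta_pos": [0,3.5,31],"jaw": 4},
  {"twist": [0,0,0],"delta_pos": [0,3.5,32.5],"jaw": 4},
])

```text
clock: 9.15
tool_pos: [0.6619, 0.1351, 0.066]
eef_rot: [3.141, 0.001, 1.4]
wrist_force: [-11.8, 1.5, 28.3]
opening: 0.0108
gripper_force: 30.0
```

Run:
```python
from workcell import *
from h import *
import cv2
for n in("scene","wrist"):
    s=sense();c=capture(n)
    if n=="wrist":
        R=np.eye(4);R[:3,:3]=Ro.from_euler('xyz',s['eef_rot']).as_matrix();R[:3,3]=s['tool_pos'];c['pose']=R@c['hand_eye']
    w=cloud(c);np.savez(f'pics/{n}2.npz',**c);cv2.imwrite(f'pics/{n}2.png',c['pixels'][...,::-1])
    m=(w[...,0]>.62)&(w[...,0]<.69)&(w[...,1]>.05)&(w[...,1]<.22)&(w[...,2]>.06)&(w[...,2]<.1)
    p=w[m]
    ys=np.arange(.06,.22,.01)
    print(n,len(p),[(round(y,2),int(1000*p[abs(p[:,1]-y)<.005][:,2].max())) for y in ys if (abs(p[:,1]-y)<.005).any()])
print(s['wrist_force'],s['tool_pos'])
```

```text
scene 772 [(np.float64(0.06), 86), (np.float64(0.07), 87), (np.float64(0.08), 86), (np.float64(0.09), 86), (np.float64(0.1), 86), (np.float64(0.11), 85), (np.float64(0.12), 84), (np.float64(0.13), 99), (np.float64(0.14), 99), (np.float64(0.15), 99), (np.float64(0.16), 86), (np.float64(0.17), 85), (np.float64(0.18), 87), (np.float64(0.19), 88), (np.float64(0.2), 85), (np.float64(0.21), 87)]
wrist 7617 [(np.float64(0.06), 86), (np.float64(0.07), 88), (np.float64(0.08), 86), (np.float64(0.09), 86), (np.float64(0.11), 86), (np.float64(0.12), 86), (np.float64(0.13), 92), (np.float64(0.14), 99), (np.float64(0.15), 99), (np.float64(0.16), 86), (np.float64(0.17), 86), (np.float64(0.18), 86), (np.float64(0.19), 87), (np.float64(0.2), 86), (np.float64(0.21), 88)]
[-9.98349982  1.89496601 22.17254004] [0.6619516  0.13508187 0.06597514]
```

View pics/wrist2.png

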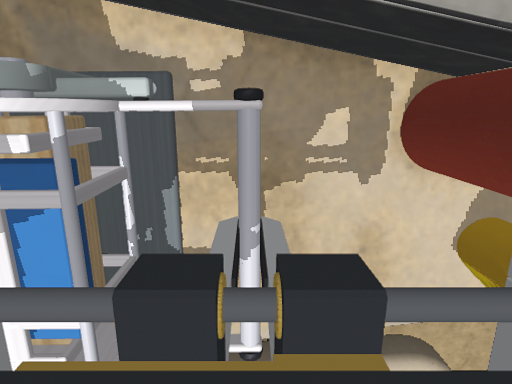

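The wrist view shows the bar from about (249,95) to (250,350), level at 86 mm along its top. Blue is now on top of the pale block at (45,250). The cradle is on its far stop, so I open the fingers and rise.

Call:
drive_tool([
  {"twist": [0,0,0],"delta_pos": [0,0,0],"jaw": 20},
  {"twist": [0,0,0],"delta_pos": [0,0,0],"jaw": 40},
  {"twist": [0,0,0],"delta_pos": [0,0,0],"jaw": 44},
  {"twist": [0,0,0],"delta_pos": [0,0,0],"jaw": 44},
  {"twist": [0,0,0],"delta_pos": [0,0,0],"jaw": 44},
  {"twist": [0,0,0],"delta_pos": [0,0,-10],"jaw": 44},
  {"twist": [0,0,0],"delta_pos": [0,0,-25],"jaw": 44},
  {"twist": [0,0,0],"delta_pos": [0,0,-50],"jaw": 44},
  {"twist": [0,0,0],"delta_pos": [0,0,-80],"jaw": 44},
  {"twist": [0,0,0],"delta_pos": [0,0,-120],"jaw": 44},
  {"twist": [0,0,0],"delta_pos": [0,0,-160],"jaw": 44},
  {"twist": [0,0,0],"delta_pos": [0,-30,-200],"jaw": 44},
  {"twist": [0,0,0],"delta_pos": [0,-70,-220],"jaw": 44},
  {"twist": [0,0,0],"delta_pos": [0,-110,-220],"jaw": 44},
  {"twist": [0,0,0],"delta_pos": [0,-150,-220],"jaw": 44},
  {"twist": [0,0,0],"delta_pos": [0,-190,-220],"jaw": 44},
  {"twist": [0,0,0],"delta_pos": [0,-220,-220],"jaw": 44},
  {"twist": [0,0,0],"delta_pos": [0,-230,-220],"jaw": 44},
  {"twist": [0,0,0],"delta_pos": [0,-230,-220],"jaw": 44},
])

```text
clock: 11.15
tool_pos: [0.4356, 0.175, 0.283]
eef_rot: [3.139, -0.001, 1.401]
wrist_force: [0.6, -1.2, -0.8]
opening: 0.0443
gripper_force: 0.0
```

Run:
```python
from workcell import *
from h import *
import cv2
s=sense();print(s['clock'],s['wrist_force'],s['tool_pos'])
c=capture("scene");w=cloud(c);cv2.imwrite('pics/s3.png',c['pixels'][...,::-1])
m=(w[...,0]>.645)&(w[...,0]<.69)&(w[...,1]>.05)&(w[...,1]<.22)&(w[...,2]>.05)&(w[...,2]<.12);p=w[m]
print(len(p),np.percentile(p[:,2],[50,90,98]),[int(1000*p[abs(p[:,1]-y)<.005][:,2].max()) for y in np.arange(.07,.2,.02)])
```

```text
11.15 [ 0.5802628  -1.16872252 -0.81042853] [0.43562712 0.17500069 0.28303113]
543 [0.08347017 0.08584305 0.08675251] [87, 86, 86, 86, 86, 86, 86]
```

View pics/s3.png

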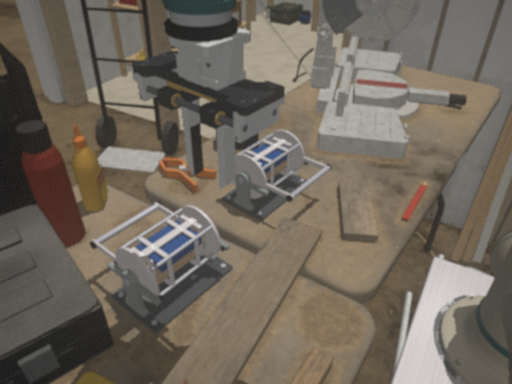

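The scene shows the turned cradle's bar on the far side (95,243)–(155,207) with blue on top at (180,245). The other cradle is unchanged and the arm is clear.

```bash
python3 -c "
from workcell import *
print(close_job())"
```

```text
the job is handed in; nothing more can be done
None
```

I swung the left cradle, the one with its board underneath, over to its far stop and let go; its blue board is now on top, the other cradle was not touched, and the job was handed in at about 11 s.

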